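# Weigh the middle slide box

## Task

Three white slide boxes are stacked on the cork mat: put the thin middle one flat on the middle of the balance's pan. To get at it, lift the upper box off and set it aside on the empty half of the mat, and when the middle one is gone put the upper box back squarely on the lower one, which stays where it is. The boxes hold glass slides: keep them level and set each one down without dropping it.

Things in the scene. Friction and masses are not known exactly. Their poses are not given: they have to be found in the camera images.
- upper_box: the top box of the stack of three: a closed white plastic slide box with a grey lid seam, 88 (own x) by 46 (own y) by 34 (z) mm, about 130 g; it lies loose on the middle box, roughly in line with it. Origin at the centre of its underside. Another such box, lying alone on the bench, is not part of the job
- middle_box: the middle box of the stack, like the others but thin: 88 (own x) by 46 (own y) by only 22 (z) mm, about 80 g, flat top and underside, loose on the lower box. Origin at the centre of its underside
- lower_box: the bottom box of the stack, 88 (own x) by 46 (own y) by 34 (z) mm, loose on one end of a fixed cork mat (170 by 320 mm, 6 mm thick). Origin at the centre of its underside. The mat's other half is empty: a box set down parallel to this one, 150 mm along this one's own +y axis (roughly the robot's left), lies clear on the mat. Forceps, 4 mm high, lie along the mat's far edge
- balance: a fixed white laboratory balance, body 250 (own x) by 190 (own y) mm, 62 mm high, with a flat square steel pan 130 by 130 mm, its upper face 76 mm above the bench, and a display on its -x side, nearest the robot. Origin at bench height straight below the pan's centre; the pan is rigid and does not sink
Mind the look-alikes: they are no part of the job. Leave any blue or turquoise look-alike of the middle_box alone.

How it is judged:
By the outcome, as a careful person would: the job done as asked, in the order asked, and still so for the second after the job is handed in, with the robot touching nothing.
It also fails if it takes over 70 s, if anything falls off the work surface, if the arm or the gripper's body presses on something with over 40 N, if the wrist force passes 120 N, or if a joint passes its speed limit or range.

## Robot

A 7-joint arm with a two-finger parallel gripper is mounted at the origin on the work surface. World frame = base frame: x ahead of the robot, y to its left, z up, the work surface at z = 0. Lengths are in m, angles in rad, forces in N, time in s.
With the tool pointing down it reaches from about 0.425 to 0.95 m from the base axis. Payload 4.7 kg.
Tool frame: the origin (TCP) lies on the centre line of the jaws, within the pads' length; the fingertips stand robot.nose_length ahead of it and the grasp point (between the pads) lies 8 mm behind it (robot.nose_length is the distance from the TCP to the fingertips, in m); z points along the fingers, y is the line along which they close (so a half turn about z gives the same grasp; the last joint's range is limited). The gripper opens to 85 mm and grips with 20 to 120 N. Pads are 22 mm wide; open, the fingers measure 114 mm over their backs; the gripper's body (76 mm by 85 mm) begins 54 mm behind the grasp point. The pads swing forward as they close: fully open they stand 13 mm farther back than shut.
Start: joints at [1.103, 0.469, -0.049, 1.532, 0.024, 1.141, -0.082], TCP at [0.287, -0.611, 0.242] pointing down, gripper open.
Joint ranges: [-2.59, 2.59], [-0.33, 1.99], [-1.39, 1.29], [0.1, 2.45], [-1.04, 4.18], [0.21, 1.99], [-2.66, 2.66]. Speed limits (rad/s): [2.57, 2.57, 3.14, 3.14, 3.14, 3.14, 3.14].

## Interface

Orientations are given as [roll, pitch, yaw] about the fixed x, y, z axes, in that order (R = Rz(yaw) Ry(pitch) Rx(roll)).
In Python, from plant import robot gives the robot as it stands. Calls block until the motion is done:
- robot.goto(position, orientation): joint-space move of the TCP to a pose.
- robot.move_straight(position, vel=0.15, attitude=None, contact_N=None): straight line of the TCP; attitude=None keeps the orientation; vel is the mean speed in m/s. With contact_N (N) it stops when the force on the tool has changed by that much, and returns True; else False.
- robot.move_joints(angles): joint-space move.
- robot.grip(opening, strength=None): opening from 0.0 (shut) to 1.0 (fully open); strength is the grip in N (None keeps the last); returns when the fingers have stopped.
- robot.sleep(seconds).
- robot.inverse_kinematics(position, orientation): joint angles nearest the present ones, or None.
- robot.sense(): the state.
- robot.grab_frame(name): name is "scene" or "top" or "wrist"; returns a dict with "image" (384x512x3 uint8, red, green, blue), "range_z" (384x512 float32, m along the optical axis (not along the pixel's ray), 0 where there is no reading), "fx", "fy", "cx", "cy" (pixels), "dist_coeffs" ([k1, k2, p1, p2, k3] as OpenCV has them; the pictures are not rectified), "R" (3x3) and "t" (3): a world point X has camera coordinates R X + t. Camera axes: x right, y down, z forward; pixel columns grow to the right and rows downward; lengths in m; the calibration is good to about 2 mm. A picture is of the moment at which its call begins.
A pose or a line that the arm cannot do raises robot.IKError and nothing moves.
- robot.close_job(): hands the job in; it is judged then, once.
The state is a dict: "t": time; "joint_pos": joint angles; "joint_velocities": joint speeds; "effort": joint torques, N m; "tcp_pos": TCP position; "tcp_rot": TCP orientation; "wrist_force": force on the tool from outside, world axes, zero at the start; "torque": the same for the moment, N m; "opening": opening from 0.0 (shut) to 1.0 (fully open); "gripper_force": force on a finger pad.
Only numpy, scipy, OpenCV 4.12 (cv2) and the standard library are available. Lean on these libraries where they do the work, as an engineer would, in place of code of your own. Each camera call takes 0.05 s, during which the arm holds its last target. There are 200 camera calls.

## Working session

There is one attempt and no reset: what is moved stays moved. The work goes in short steps, each a Python script; the robot and the scene stay as the last script left them, time stands still between calls to the robot, and variables do not carry over. Pictures are saved under pics/ and viewed, at most 10 in all, crops included, and the job is handed in when it is done.

```bash
mkdir -p pics; ls; python3 - <<'E'
from plant import robot
import numpy as np, cv2
fs={}
for n in("scene","top"):
    f=robot.grab_frame(n); cv2.imwrite(f"pics/{n}0.png",f["image"][:,:,::-1]); np.save(f"{n}0.npy",f,allow_pickle=True)
    print(n,f["fx"],f["fy"],f["cx"],f["cy"],f["dist_coeffs"],np.round(f["R"],3).tolist(),np.round(f["t"],3),(f["range_z"]>0).mean())
print(robot.nose_length,robot.sense())
E
```

```text
pics
scene 460.4832533995871 460.4832533995871 257.93060529244764 191.73477265793815 [0.02471595 0.         0.         0.         0.        ] [[0.272, 0.962, -0.019], [0.523, -0.165, -0.836], [-0.808, 0.217, -0.548]] [-0.014 -0.245  1.595] 0.9959615071614584
top 471.6672633270824 471.6672633270824 267.17546798922234 192.4820139138133 [-0.03937948  0.          0.          0.          0.        ] [[-0.043, -0.999, -0.001], [-0.978, 0.042, -0.205], [0.204, -0.008, -0.979]] [-0.1    0.565  1.118] 0.9961191813151041
0.011 {'t': 0.1, 'joint_pos': array([ 1.10313166,  0.46935144, -0.04861041,  1.53356838,  0.02409595,
        1.14099199, -0.08231409]), 'joint_velocities': array([-6.14064008e-04, -3.60490063e-04,  1.49735629e-03, -4.16454601e-03,
       -6.29112460e-06,  1.66636571e-03, -8.47690891e-04]), 'effort': array([ 3.07903156e-04, -5.11511993e+01, -4.70573036e-02, -2.38391751e+01,
        1.08233700e-02,  4.28590371e-03, -5.97922480e-06]), 'tcp_pos': array([ 0.28656443, -0.61059781,  0.24137526]), 'tcp_rot': array([-3.13985956e+00,  4.92439777e-05,  4.38791604e-01]), 'wrist_force': array([-0.01405448,  0.29605365, -0.48502664]), 'torque': array([ 0.05137164, -0.03640622,  0.00122226]), 'gripper_force': 0.0, 'opening': 1.0043879926594264}
```

View pics/scene0.png

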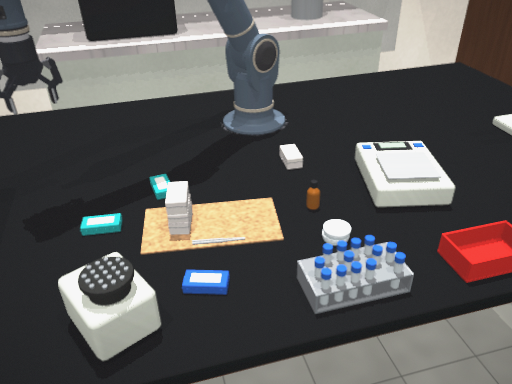

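View pics/top0.png

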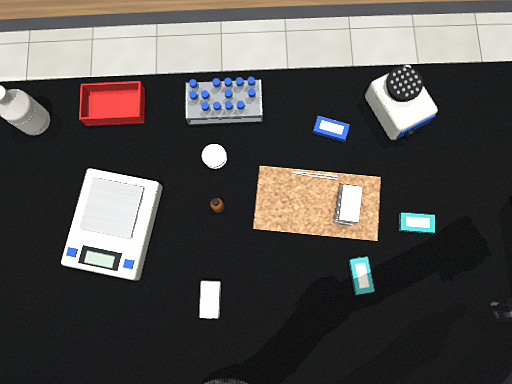

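The scene view shows the white stack of three at about (179,208) on the mat's end, and the balance at (402,170), with its pan at (408,163). The top view has the stack at (348,204), the mat at x 255–380, and the balance pan at (112,207).

Candidates in the top view:
- White stack (348,204).
- Lone white box (210,300), alone on the bench.
- Turquoise boxes (417,222) and (361,275).
- Blue box (331,128).

Only the stack on the mat fits. I'll measure it next and confirm it in a crop.

```bash
cat > h.py <<'E'
import numpy as np, cv2
from plant import robot
def cloud(f):
    h,w=f["range_z"].shape
    K=np.array([[f["fx"],0,f["cx"]],[0,f["fy"],f["cy"]],[0,0,1]])
    u=np.stack(np.meshgrid(np.arange(w),np.arange(h)),-1).reshape(-1,1,2).astype(float)
    n=cv2.undistortPoints(u,K,np.array(f["dist_coeffs"]))[:,0]
    z=f["range_z"].reshape(-1,1)
    P=(np.c_[n,np.ones(len(n))]*z-f["t"])@np.asarray(f["R"])
    P[z[:,0]==0]=np.nan
    return P.reshape(h,w,3)
def rect(P):
    """min-area rectangle of points' xy: centre, (long,short), yaw of own y (the short axis) nearest +y"""
    c,s,a=cv2.minAreaRect((P[:,:2]*1000).astype(np.float32))
    if s[0]<s[1]: s=s[::-1]; a+=90     # a: direction of the long side
    a=(a+90)%180-90
    return np.array(c)/1000,np.array(s),a
def clean(m): 
    m=cv2.morphologyEx(m.astype(np.uint8),cv2.MORPH_OPEN,np.ones((2,2)))
    n,l,s,_=cv2.connectedComponentsWithStats(m)
    return l==1+np.argmax(s[1:,4])
E
python3 - <<'E'
from h import *
for n,stk,pan,lone in(("scene",(179,188),(408,163),(291,152)),("top",(349,203),(112,207),(210,300))):
    f=np.load(n+"0.npy",allow_pickle=True).item(); P=cloud(f)
    for nm,(u,v) in dict(stack=stk,pan=pan,lone=lone).items():
        c=P[v,u]; z=np.nanmedian(P[v-2:v+3,u-2:u+3,2])
        m=(abs(P[...,2]-z)<.006)&(np.hypot(P[...,0]-c[0],P[...,1]-c[1])<.12)
        m=clean(m); Q=P[m]; print(n,nm,c.round(3),"z",round(np.median(Q[:,2]),4),rect(Q),len(Q), np.std(Q[:,2]))
    s=P[stk[1],stk[0]]
    d=(np.hypot(P[...,0]-s[0],P[...,1]-s[1])<.25); b=f["image"].astype(int)
    mat=clean(d&(P[...,2]>.002)&(P[...,2]<.011)&(b[...,0]-b[...,2]>50)); print(n,"mat",np.median(P[mat][:,2]),rect(P[mat]))
f=np.load("scene0.npy",allow_pickle=True).item()
g=np.load("top0.npy",allow_pickle=True).item()
a=cv2.resize(f["image"][165:255,130:230],(400,360),interpolation=cv2.INTER_CUBIC)
b=cv2.resize(g["image"][160:250,300:400],(400,360),interpolation=cv2.INTER_CUBIC)
cv2.imwrite("pics/crop0.png",np.hstack([a,b])[:,:,::-1])
E
```

```text
scene stack [ 0.51  -0.316  0.098] z nan (array([ 0.44815149, -0.30718668]), array([241.08255005,  41.2698822 ]), -14.844108581542969) 460 nan
scene pan [0.536 0.263 0.077] z nan (array([0.53301532, 0.26565585]), array([144.01396179, 143.29055786]), -12.472114562988281) 1367 nan
scene lone [0.314 0.026 0.035] z nan (array([0.29652539, 0.04362695]), array([138.74923706,  44.42934799]), -27.350475311279297) 264 nan
scene mat nan (array([ 0.54204962, -0.25243625]), array([320.61828613, 167.27461243]), 82.36909484863281)
top stack [ 0.517 -0.319  0.097] z nan (array([ 0.52566321, -0.33644312]), array([118.66700745,  46.08046722]), -28.087051391601562) 683 nan
top pan [0.536 0.257 0.075] z nan (array([0.53383228, 0.25881464]), array([132.5930481 , 127.46246338]), -15.333030700683594) 2721 nan
top lone [0.303 0.026 0.033] z 0.0344 (array([0.30169019, 0.02623567]), array([90.73373413, 46.008461  ]), -5.973075866699219) 703 0.006668910691542115
top mat nan (array([ 0.53879871, -0.2566312 ]), array([314.47369385, 168.67111206]), 81.20454406738281)
```

View pics/crop0.png

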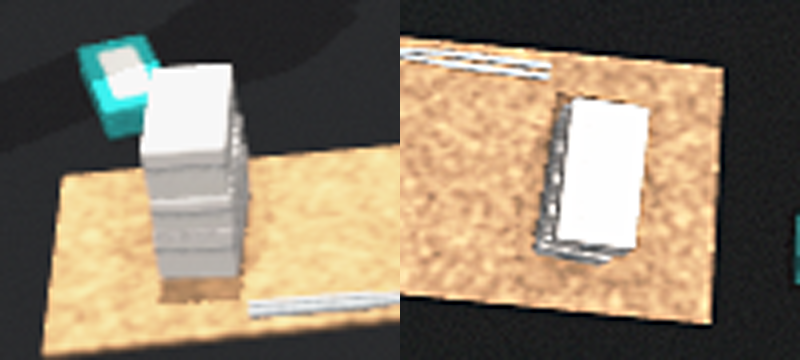

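The crop confirms it: three white layers on the mat's end, in plain white and clear of the turquoise box, with the thin one in the middle. The top face is at z≈0.097, matching 6+34+22+34 mm. Next I'll move the wrist camera over the stack.

```bash
python3 - <<'E'
import re
s=open('h.py').read()
s=s.replace("np.ones((2,2))","np.ones((3,3))")
s+='''
def look(pos,yaw,name=None):
    robot.goto(pos,[np.pi,0,yaw]); f=robot.grab_frame("wrist")
    if name: cv2.imwrite(f"pics/{name}.png",f["image"][:,:,::-1])
    return f
def top_face(f,c,z,tol=.006,r=.075,white=True):
    P=cloud(f); m=(abs(P[...,2]-z)<tol)&(np.hypot(P[...,0]-c[0],P[...,1]-c[1])<r)
    if white: m&=f["image"].min(2)>150
    Q=P[clean(m)]; return (np.median(Q[:,2]).round(4),)+rect(Q)+(len(Q),)
'''
open('h.py','w').write(s)
E
python3 - <<'E'
from h import *
for n in("scene","top"):
    f=np.load(n+"0.npy",allow_pickle=True).item()
    print(n,"stack",top_face(f,(.517,-.318),.097)); print(n,"pan",top_face(f,(.535,.26),.076,.005,.11,False))
for i,p in enumerate([(.45,-.318,.30),(.50,-.318,.34)]):
    f=look(p,np.deg2rad(-8),f"w{i}"); np.save(f"w{i}.npy",f,allow_pickle=True)
    print(i,"cam",-f["R"].T@f["t"],top_face(f,(.517,-.318),.097), "mid z", np.nanmin(f["range_z"][f["range_z"]>0]))
print(robot.sense()["t"],robot.sense()["tcp_pos"],robot.nose_length)
E
```

```text
scene stack (np.float64(0.0972), array([ 0.52025568, -0.32471524]), array([92.25350189, 45.52811432]), -10.139259338378906, 461)
scene pan (np.float64(0.0764), array([0.53627301, 0.25870084]), array([135.99879456, 130.82531738]), -13.277145385742188, 1358)
top stack (np.float64(0.0966), array([ 0.5180918 , -0.32393774]), array([88.26947784, 46.340168  ]), -10.4422607421875, 674)
top pan (np.float64(0.0768), array([0.53552594, 0.25908087]), array([130.78172302, 130.36680603]), 76.24592590332031, 2615)
0 cam [ 0.52876974 -0.3291494   0.43132582] (np.float64(0.096), array([ 0.51922101, -0.32264075]), array([87.68325806, 45.25811768]), -10.705413818359375, 4048) mid z 0.07135132
1 cam [ 0.57980652 -0.32889044  0.47168719] (np.float64(0.096), array([ 0.51929047, -0.322164  ]), array([87.58157349, 45.80629349]), -11.038589477539062, 2903) mid z 0.07074788
1.85 [ 0.49925972 -0.31902587  0.33926133] 0.011
```

View pics/w1.png

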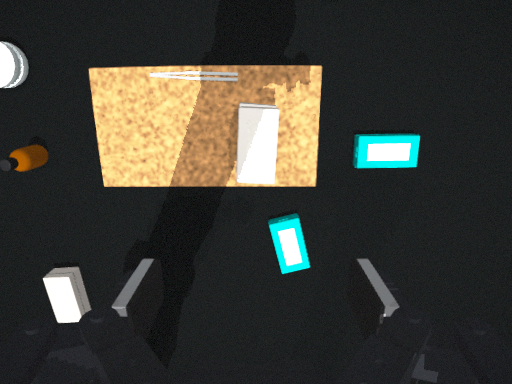

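The wrist view shows the upper box's face at about (258,145) on the mat's right part. All views agree: centre (0.519,-0.322), yaw -10.8°, top z 0.096. The pan is at (0.536,0.259,0.0766) with yaw -13.5°. I'll lift the upper box, set it aside and look at the middle one.

```bash
cat >> h.py <<'E'
D=np.deg2rad
def pick(c,yaw,z,strength=35,hover=.05):
    robot.grip(.85); robot.goto([*c,z+hover],[np.pi,0,D(yaw)])
    hit=robot.move_straight([*c,z],vel=.06,contact_N=8)
    robot.grip(0.,strength); robot.sleep(.15); s=robot.sense()
    print("pick hit",hit,"open",s["opening"].round(3),"F",round(float(s["gripper_force"]),1),"tcp",s["tcp_pos"].round(4),"t",round(s["t"],2))
    return s["tcp_pos"]
def place(c,yaw,z,via,up=.06):
    """z: TCP height at which the held box should just touch; lift to via, cross, lower until contact"""
    p=robot.sense()["tcp_pos"]; 
    robot.move_straight([p[0],p[1],via],vel=.1)
    robot.goto([*c,via],[np.pi,0,D(yaw)])
    robot.move_straight([*c,z+.008],vel=.12); robot.sleep(.2)
    hit=robot.move_straight([*c,z-.003],vel=.015,contact_N=2.5)
    s=robot.sense(); print("place hit",hit,"tcp",s["tcp_pos"].round(4),"want",np.round([*c,z],4),"F",s["wrist_force"].round(1),"t",round(s["t"],2))
    robot.grip(.8); robot.sleep(.1)
    p=robot.sense()["tcp_pos"]; robot.move_straight([p[0],p[1],p[2]+up],vel=.12)
E
python3 - <<'E'
from h import *
c=np.array([.5193,-.3224]); yaw=-10.8
p=pick(c,yaw,.077)
a=D(yaw); ydir=np.array([-np.sin(a),np.cos(a)]); s=c+.15*ydir
off=p[:2]-c
place(s+off,yaw,p[2]-.056,.165)
f=look((.46,-.31,.30),D(yaw),"w2"); np.save("w2.npy",f,allow_pickle=True)
print("middle",top_face(f,c,.062)); print("upper",top_face(f,s,.040)); print(robot.sense()["t"])
E
```

```text
Traceback (most recent call last):
  File "h.py", line 36, in pick
    print("pick hit",hit,"open",s["opening"].round(3),"F",round(float(s["gripper_force"]),1),"tcp",s["tcp_pos"].round(4),"t",round(s["t"],2))
                                ^^^^^^^^^^^^^^^^^^
AttributeError: 'float' object has no attribute 'round'
```

The print failed on a float, but the grasp had already been made. I'll fix the print and carry on.

```bash
sed -i 's/s\["opening"\].round(3)/round(s["opening"],3)/' h.py; python3 - <<'E'
from h import *
c=np.array([.5193,-.3224]); yaw=-10.8
s=robot.sense(); p=s["tcp_pos"]; print(s["opening"],s["gripper_force"],p,s["wrist_force"],s["tcp_rot"],s["t"])
assert .45<s["opening"]<.65 and abs(p[2]-.077)<.003
a=D(yaw); ydir=np.array([-np.sin(a),np.cos(a)]); s=c+.15*ydir
off=p[:2]-c
place(s+off,yaw,p[2]-.056,.165)
f=look((.46,-.31,.30),D(yaw),"w2"); np.save("w2.npy",f,allow_pickle=True)
print("middle",top_face(f,c,.062)); print("upper",top_face(f,s,.040)); print(robot.sense()["t"])
E
```

```text
0.5317940579353923 36.77836060523987 [ 0.51961327 -0.32276968  0.07759963] [-1.15388746 -0.96976447  4.31612373] [ 3.14109414e+00 -1.02367202e-03 -1.88678315e-01] 4.4917
place hit True tcp [ 0.5476 -0.1754  0.0215] want [ 0.5477 -0.1754  0.0216] F [-0.2 -0.4  3.5] t 8.2
middle (np.float64(0.0621), array([ 0.52190717, -0.32158707]), array([87.7410202 , 45.23333359]), -11.633522033691406, 3358)
upper (np.float64(0.04), array([ 0.54708588, -0.17472668]), array([88.01791382, 46.40539169]), -10.649429321289062, 2902)
10.4083
```

View pics/w2.png

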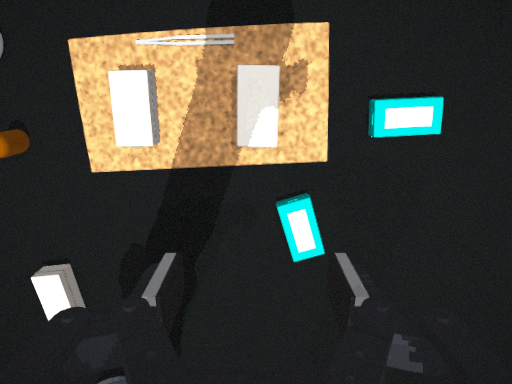

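The upper box (132,107) now stands on the empty half of the mat, and the middle box shows at (258,106). Its centre is (0.522,-0.3215), yaw -11.6°, top 0.062. Now I'll move the middle box onto the pan.

```bash
python3 - <<'E'
from h import *
c=np.array([.5217,-.3216]); yaw=-11.6
p=pick(c,yaw,.0540)
if not .45<robot.sense()["opening"]<.65: raise SystemExit
off=p[:2]-c; pan=np.array([.5358,.2589]); b=-13.5; r=D(b-yaw)
off=np.array([[np.cos(r),-np.sin(r)],[np.sin(r),np.cos(r)]])@off
place(pan+off,b,p[2]+.0366,.2,up=.1)
f=look((.46,-.28,.30),D(-10.8),"w3"); np.save("w3.npy",f,allow_pickle=True)
print("lower",top_face(f,(.52,-.32),.040)); print("upper",top_face(f,(.547,-.175),.040))
for n in("top","scene"):
    g=robot.grab_frame(n); cv2.imwrite(f"pics/{n}3.png",g["image"][:,:,::-1]); 
    print(n,"mid on pan",top_face(g,pan,.0986,.008))
    print(n,"lower",top_face(g,(.52,-.32),.040)); print(n,"upper",top_face(g,(.547,-.175),.040))
print(robot.sense()["t"])
E
```

```text
pick hit False open 0.527 F 38.2 tcp [ 0.5222 -0.3218  0.0547] t 12.96
place hit True tcp [0.5362 0.2586 0.0906] want [0.5363 0.2587 0.0913] F [-0.1 -0.6  4.5] t 18.42
lower (np.float64(0.0401), array([ 0.52054352, -0.3211792 ]), array([89.17961121, 45.88022614]), -14.117416381835938, 3022)
upper (np.float64(0.04), array([ 0.54708105, -0.17421463]), array([87.43158722, 46.34007263]), -11.3787841796875, 2962)
top mid on pan (np.float64(0.0987), array([0.53561597, 0.25916266]), array([87.86248016, 47.90523148]), -12.961936950683594, 679)
top lower (np.float64(0.041), array([ 0.48920734, -0.29588855]), array([14.28632164,  8.00380421]), -9.746917724609375, 22)
top upper (np.float64(0.0408), array([ 0.54625769, -0.17576302]), array([89.02763367, 45.59651184]), -10.703071594238281, 610)
scene mid on pan (np.float64(0.0982), array([0.53777661, 0.25735977]), array([91.10851288, 47.43055344]), -12.884010314941406, 377)
scene lower (np.float64(0.0412), array([ 0.52218494, -0.3240098 ]), array([91.50637817, 46.5537796 ]), -13.149986267089844, 468)
scene upper (np.float64(0.0409), array([ 0.54735785, -0.17675233]), array([90.15272522, 45.9515686 ]), -10.649505615234375, 444)
22.0
```

View pics/top3.png

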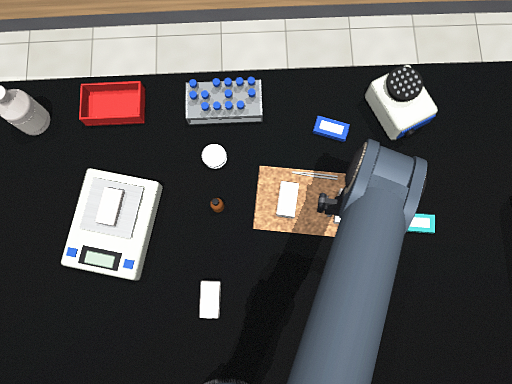

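View pics/w3.png

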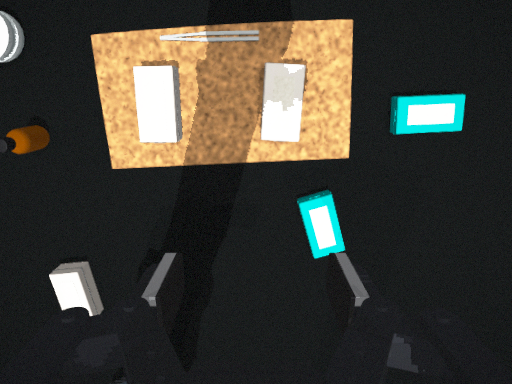

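The middle box sits on the pan's middle at top-view (110,206), measured (0.536,0.259) with its top at 0.0987. In the wrist view the lower box is at (284,102) and the upper box at (157,104). I'll check that the lower box hasn't moved and refine its yaw from a second wrist view.

```bash
python3 - <<'E'
from h import *
def pca(f,c):
    P=cloud(f); m=(abs(P[...,2]-.040)<.005)&(np.hypot(P[...,0]-c[0],P[...,1]-c[1])<.06)&(f["image"].min(2)>130)
    Q=P[clean(m)][:,:2]; w,v=np.linalg.eigh(np.cov(Q.T)); d=v[:,1]*np.sign(v[0,1]); return Q.mean(0).round(4),np.rad2deg(np.arctan2(d[1],d[0])).round(2)
f3=np.load("w3.npy",allow_pickle=True).item()
f4=look((.44,-.26,.26),D(-14)); f5=look((.42,-.30,.28),D(-14))
for f in(f3,f4,f5):
    for c in((.5205,-.3212),(.547,-.1745)): print(pca(f,c),top_face(f,c,.040)[1:4])
s0=np.load("scene0.npy",allow_pickle=True).item(); s1=robot.grab_frame("scene"); P1=cloud(s1)
for f in(s0,s1):
    P=cloud(f); m=(P[...,2]>.014)&(P[...,2]<.034)&(np.hypot(P[...,0]-.52,P[...,1]+.32)<.075)&(f["image"].max(2)-f["image"].min(2)<50)
    Q=P[m]; a=D(-13.5); X=(Q[:,:2]-[.5205,-.3212])@np.array([[np.cos(a),-np.sin(a)],[np.sin(a),np.cos(a)]])
    e=X[:,0]>.038; y=(X[:,1]>.015)&(X[:,0]<.03)
    print(len(Q),"end x",np.median(X[e,0]).round(4),np.polyfit(X[e,1],X[e,0],1).round(4),"side y",np.polyfit(X[y,0],X[y,1],1).round(4),y.sum(),e.sum())
print(robot.sense()["t"])
E
```

```text
(array([ 0.5222, -0.3213]), np.float64(-14.3)) (array([ 0.52054352, -0.3211792 ]), array([89.17961121, 45.88022614]), -14.117416381835938)
(array([ 0.5482, -0.1752]), np.float64(-10.54)) (array([ 0.54708105, -0.17421463]), array([87.43158722, 46.34007263]), -11.3787841796875)
(array([ 0.5221, -0.3215]), np.float64(-14.14)) (array([ 0.5208349 , -0.32183557]), array([87.73554993, 45.10279846]), -13.997016906738281)
(array([ 0.5484, -0.1752]), np.float64(-10.75)) (array([ 0.54743262, -0.17457211]), array([87.35740662, 46.21707916]), -10.354972839355469)
(array([ 0.5221, -0.3216]), np.float64(-13.74)) (array([ 0.52088898, -0.32118213]), array([86.2383728 , 44.64849854]), -13.972572326660156)
(array([ 0.5482, -0.1757]), np.float64(-10.64)) (array([ 0.54720807, -0.17461859]), array([88.53526306, 46.305336  ]), -10.995216369628906)
177 end x 0.044 [-0.0222  0.0439] side y [-0.0026  0.0207] 34 140
177 end x 0.0436 [-0.0109  0.0436] side y [0.0005 0.0207] 36 139
22.7833
```

The lower box hasn't moved: the side faces match before and after. Its pose is (0.5208,-0.3214), yaw -14.05°. Now I'll put the upper box back on it.

```bash
python3 - <<'E'
from h import *
c=np.array([.5473,-.1746]); yaw=-10.7
p=pick(c,yaw,.0212)
if not .45<robot.sense()["opening"]<.65: raise SystemExit
low=np.array([.5209,-.3214]); b=-14.05; r=D(b-yaw)
off=np.array([[np.cos(r),-np.sin(r)],[np.sin(r),np.cos(r)]])@(p[:2]-c)
place(low+off,b,p[2]+.034,.13,up=.1)
f=look((.44,-.30,.30),D(-14),"w6"); 
print("upper wrist",top_face(f,low,.074))
robot.goto((.40,.02,.35),[np.pi,0,0])
for n in("top","scene"):
    g=robot.grab_frame(n); np.save(n+"6.npy",g,allow_pickle=True); print(n,"upper",top_face(g,low,.074),"mid",top_face(g,(.5358,.2589),.0986,.008))
    if n=="scene": a=g["image"][165:255,130:230]
    else: b=g["image"][160:250,300:400]; d=g["image"][160:280,50:170]
R=lambda i,w:cv2.resize(i,(w,360),interpolation=cv2.INTER_CUBIC)
cv2.imwrite("pics/fin.png",np.hstack([R(a,270),R(b,270),R(d,260)])[:,:,::-1])
print(robot.sense()["t"])
E
```

```text
pick hit False open 0.532 F 38.0 tcp [ 0.5478 -0.1748  0.0218] t 25.56
place hit True tcp [ 0.5213 -0.3216  0.0558] want [ 0.5214 -0.3216  0.0558] F [-1.3  0.9  4.9] t 28.9
upper wrist (np.float64(0.074), array([ 0.52034753, -0.32021118]), array([88.3453598 , 45.27117157]), -14.267890930175781, 3733)
top upper (np.float64(0.0747), array([ 0.52018921, -0.32168768]), array([88.67803192, 46.78655624]), -14.640731811523438, 659) mid (np.float64(0.0988), array([0.53574829, 0.25866321]), array([87.95359802, 46.23031616]), -12.385162353515625, 460)
scene upper (np.float64(0.0751), array([ 0.52051813, -0.32208246]), array([92.44416046, 46.14271164]), -13.991958618164062, 468) mid (np.float64(0.0982), array([0.53921021, 0.2575163 ]), array([88.67906189, 47.23069382]), -14.422210693359375, 366)
32.4333
```

View pics/fin.png

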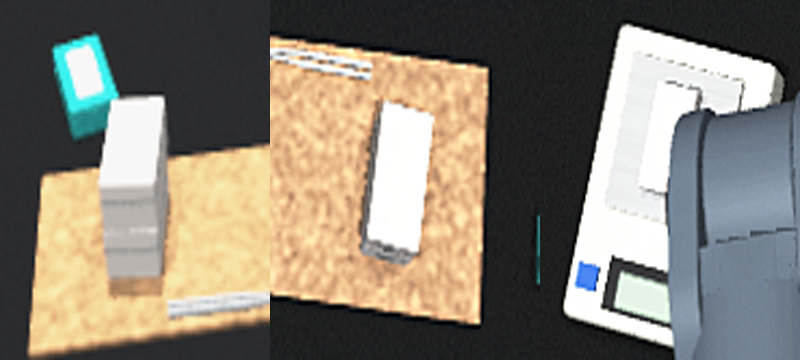

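The final crops show the upper box square on the lower one at (135,145) and (405,180), with faces aligned within about 1 mm and 0.5°, top z 0.074. The middle box is flat on the pan at (670,140), partly hidden by the raised arm. The gripper touches nothing, so I'm handing in.

```bash
python3 -c "
from plant import robot
print(robot.close_job())"
```

```text
the job is handed in; nothing more can be done
None
```

I handed the job in at about 32 s: the middle box lies flat on the middle of the balance's pan, the upper box is back squarely on the lower one, and the lower box never moved.

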